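# Turn a printing block over against the print board's edge

### The job

Turn the oblong printing block that lies carved face down on the table carved side up: with the fingertips push it along the table against the near edge of the print board, keep pushing its end up until it stands on edge there, and tip it over so that it ends lying flat, carved side up, on the board. Do not grip it or pick it up; it always rests on the table or the board, and the other things stay where they are.

Things in the scene. Friction and masses are not known exactly. Their poses are not given: they have to be found in the camera images.
- print_board: fixed light grey print board on the table, 240 (its x) x 440 (its y) x 20 mm thick. Origin: centre of its underside, at table height. +x points away from the robot, turned at most 20 degrees; the near edge is a 20 mm high upright face 120 mm from the origin towards -x, running along y. The top is flat; the strip behind the near edge is free
- board_edge (a point): middle of the upper rim of the board's near edge (20 mm above the table); axes as the board's
- block: loose flat oblong wooden printing block, 96 (its x) x 76 (its y) x 14 mm thick, 60 to 112 g, lying carved face down between robot and print board, plain back up. Origin: on the carved face's plane, midway along the 96 mm; z axis points from carved face to back: up at the start, down once turned over. Its x axis is within 20 degrees of the board's; its far end starts 30 to 70 mm short of the board's near edge
- block_centre (a point): middle of the block, halfway through its 14 mm thickness. The long sides are upright
- block_end_a (a point): middle of the upper rim of the block's -x end (nearest the robot at the start), 48 mm from the block's middle, 12 mm above the carved face. This end is undercut as a finger grip: from the end of the carved face it slopes outward, 12 mm out over 10 mm of height, to a 4 mm upright rim 10 to 14 mm above the carved face
- block_end_b (a point): middle of the block's +x end (nearest the board at the start), 48 mm from the block's middle, 12 mm above the carved face; this end is square and upright. Wood and fingertip grip well: with the block pressed against the board's edge at 5 to 10 N, a fingertip bearing on its near end raises that end as it rises
- spare_block: square wooden printing block 60 x 60 x 22 mm, carved side already up, standing on the table left of the work; bystander. Origin: centre of underside
- ink_jar: closed jar, 56 mm diameter, 70 mm tall, standing on the left part of the print board; bystander. Origin: centre of underside
- thread_spool: upright grey spool of thread, 40 mm diameter, 50 mm tall, on the table right of the work; bystander. Origin: centre of underside
- pattern_weight: dark steel pattern weight, disc 60 mm diameter with a knob, 44 mm tall, standing on the right part of the print board; bystander. Origin: centre of underside
- pin_bowl: white ceramic bowl, 80 mm diameter, 35 mm tall, on the table to the left; bystander. Origin: centre of underside
- pencil_cup: grey cup, 72 mm diameter, 95 mm tall, on the table to the right; bystander. Origin: centre of underside
- brayer: ink roller lying on the table to the right: rubber roller 80 mm long, 34 mm diameter, wooden handle 90 mm; bystander. Origin: on the table under the roller's middle, handle towards the origin's -x
Not all that is in view belongs to the job. Leave any grey, purple or red look-alike of the block alone.

How it is judged:
By the outcome, as a careful person would: the job done as asked, in the order asked, and still so for the second after the job is handed in, with the robot touching nothing.
It also fails if it takes over 54 s, if anything falls off the work surface, if the arm or the gripper's body presses on something with over 40 N, if the wrist force passes 120 N, or if a joint passes its speed limit or range.

### The arm

A 6-joint arm with a two-finger parallel gripper is mounted at the origin on the work surface. World frame = base frame: x ahead of the robot, y to its left, z up, the work surface at z = 0. Lengths are in m, angles in rad, forces in N, time in s.
With the tool pointing down it reaches from about 0.275 to 1 m from the base axis. Payload 8.4 kg.
Tool frame: the origin (TCP) lies at the very end of the fingers, on their centre line; the grasp point (between the pads) lies 19 mm behind it; z points along the fingers, y is the direction in which the jaws open and shut (so a half turn about z gives the same grasp; the last joint's range is limited). The gripper opens to 85 mm and grips with 20 to 120 N. Pads are 22 mm wide; open, the fingers measure 114 mm over their backs; the gripper's body (76 mm by 85 mm) begins 54 mm behind the grasp point. The pads swing forward as they close: fully open they stand 13 mm farther back than shut.
Start: joints at [1.21, 0.353, 1.633, -0, 1.155, -0.002], TCP at [0.219, 0.585, 0.231] pointing down, gripper open.
Joint ranges: [-2.63, 2.63], [-0.92, 2.1], [0.06, 2.66], [-1.3, 4.44], [0, 2.69], [-3.02, 3.02]. Speed limits (rad/s): [2.22, 2.22, 2.79, 3.14, 3.14, 3.14].

### API

Orientations are given as a 3x3 rotation matrix whose columns are the frame's x, y, z axes.
In Python, from bench import sensors, optics, job gives the robot as it stands. The module is installed in compiled form; this text tells all that it offers.
- The arm moves only by the shell command python3 -m inch 'ROWS'. ROWS is JSON, a list of rows, each a list of 7 numbers: the shift along the tool's x, y, z in cm, then the turn, a rotation vector about the tool's x, y, z in degrees, then the gripper's target within -1 to 1 (shut at 1, half-way at 0, fully open at -1). A call has 1 to 12 rows; each row is the pose to reach, as a shift and turn from the pose commanded when the call began, along the tool's axes at that moment; what a row does not reach only later rows make up. A row lasts 1/10 s, in which the tool goes at most 50 mm and 8.59 degrees, less where a joint would pass 70% of its speed; a pose out of reach is approached as far as the arm can. A call with a gripper value outside its range is refused whole. The fingers move at their own pace and stop on an object; the grip force is fixed at half the most. Time passes only in rows, so rows that repeat a pose let the fingers close. It gives the time, the measured TCP pose, the force and the opening at its end, in the units of the state.
- sensors.sense(): the state, without advancing time (a new reading comes with each control period).
- optics.read_camera(name): name is "side" or "top"; returns the picture (400x640x3 uint8, red, green, blue); there is no depth.
- optics.camera_info(name): a dict with "camera_matrix" (3x3 intrinsics, pixels), "T" (4x4, takes a point from camera to world coordinates). Camera axes: x right, y down, z forward; pixel columns grow to the right and rows downward; lengths in m; the calibration is good to about 2 mm. A picture is of the moment at which its call begins. camera_info takes no time and is no camera call.
- job.job_done(): hands the job in, once; it reports no verdict.
The state is a dict: "time": time; "joint_positions": joint angles; "joint_vel": joint speeds; "joint_torque": joint torques, N m; "tool_pos": TCP position; "eef_rot": TCP orientation; "contact_force": force on the tool from outside, world axes, zero at the start; "wrist_torque": the same for the moment, N m; "width": opening from 0.0 (shut) to 1.0 (fully open).
Only numpy, scipy, OpenCV 4.12 (cv2) and the standard library are available. Lean on these libraries where they do the work, as an engineer would, in place of code of your own. Each camera call takes 0.05 s, during which the arm holds its last target. There are 200 camera calls.

## Working session

There is one attempt and no reset: what is moved stays moved. The work goes in short steps, Python scripts to look and compute and a shell command to move; the robot and the scene stay as the last step left them, time stands still between calls to the robot, and variables do not carry over. Pictures are saved under pics/ and viewed, about 8 in all and at most 12, crops included, and the job is handed in when it is done.

```bash
mkdir -p pics
cat > h.py <<'E'
import numpy as np,cv2
from bench import sensors,optics,job
def snap(n,f,crop=None,s=1):
    im=optics.read_camera(n)[:,:,::-1]
    cv2.imwrite('pics/raw_'+f,im)
    if crop: x0,y0,x1,y1=crop; im=im[y0:y1,x0:x1]
    cv2.imwrite('pics/'+f,cv2.resize(im,None,fx=s,fy=s,interpolation=cv2.INTER_CUBIC))
def ray(n,uv,z):
    i=optics.camera_info(n);K=np.array(i['camera_matrix']);T=np.array(i['T'])
    d=T[:3,:3]@np.linalg.solve(K,[uv[0],uv[1],1]);o=T[:3,3]
    return o+d*(z-o[2])/d[2]
def proj(n,p):
    i=optics.camera_info(n);K=np.array(i['camera_matrix']);T=np.linalg.inv(np.array(i['T']))
    q=K@(T[:3,:3]@np.array(p)+T[:3,3]);return q[:2]/q[2]
E
python3 - <<'E'
from h import *
np.set_printoptions(precision=3,suppress=True)
snap('top','t0.png');snap('side','s0.png')
for n in('top','side'):print(optics.camera_info(n))
s=sensors.sense();print(s)
E
```

```text
{'camera_matrix': array([[412.4  ,   0.   , 313.533],
       [  0.   , 412.4  , 190.165],
       [  0.   ,   0.   ,   1.   ]]), 'T': array([[ 0.026, -0.994,  0.104,  0.419],
       [-1.   , -0.025,  0.009, -0.077],
       [-0.006, -0.104, -0.995,  1.235],
       [ 0.   ,  0.   ,  0.   ,  1.   ]])}
{'camera_matrix': array([[397.33 ,   0.   , 322.612],
       [  0.   , 397.33 , 197.213],
       [  0.   ,   0.   ,   1.   ]]), 'T': array([[ 0.994, -0.074,  0.084,  0.46 ],
       [-0.111, -0.566,  0.817, -0.822],
       [-0.013, -0.821, -0.57 ,  0.557],
       [ 0.   ,  0.   ,  0.   ,  1.   ]])}
{'time': 0.1, 'joint_positions': array([ 1.21 ,  0.354,  1.634, -0.   ,  1.155, -0.002]), 'joint_vel': array([-0.   ,  0.   , -0.003,  0.001,  0.   ,  0.001]), 'joint_torque': array([  0.001, -60.636, -34.282,  -0.   ,   0.004,   0.   ]), 'tool_pos': array([0.219, 0.585, 0.231]), 'eef_rot': array([[-0.936,  0.351, -0.   ],
       [ 0.351,  0.936, -0.001],
       [-0.   , -0.001, -1.   ]]), 'contact_force': array([-0.146, -0.397,  0.459]), 'wrist_torque': array([-0.011, -0.059,  0.023]), 'width': 0.9974584510745574}
```

View pics/t0.png

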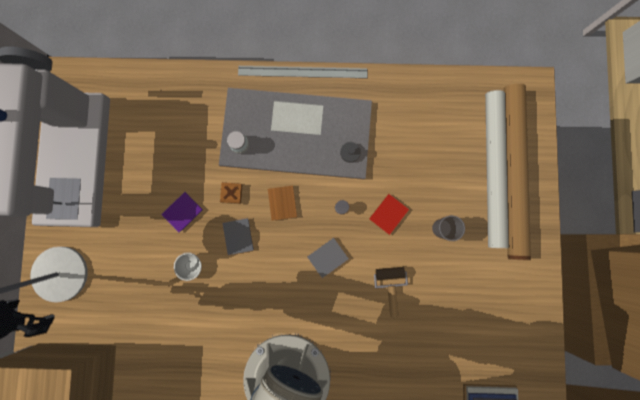

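View pics/s0.png

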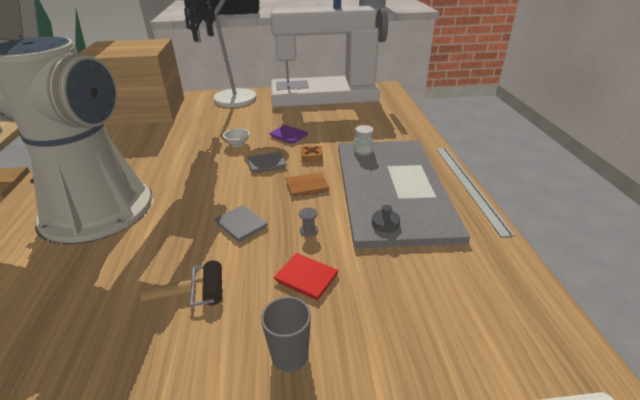

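The top picture shows candidates for the block: brown wood at (284,202), grey at (238,237) and (329,257), purple at (183,212), red at (389,214). Only the brown one is oblong wood lying between the robot and the board. I'll confirm that in a crop.

Run:
```python
import cv2
a=cv2.imread('pics/raw_t0.png')[150:235,210:370];cv2.imwrite('pics/c1.png',cv2.resize(a,None,fx=5,fy=5,interpolation=cv2.INTER_CUBIC))
```

```text
(no output)
```

View pics/c1.png

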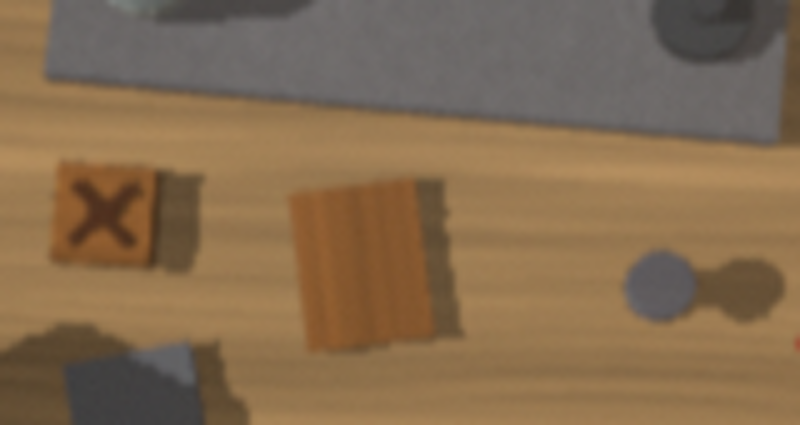

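The block is the wooden oblong with crop corners (290,195), (414,180), (434,336), (309,351). The board's near rim runs from (47,78) to (778,142).

Run:
```python
from h import *
np.set_printoptions(precision=4,suppress=True)
f=lambda p,z:ray('top',(210+(p[0]+.5)/5-.5,150+(p[1]+.5)/5-.5),z)
c=[f(p,.014) for p in[(290,195),(414,180),(434,336),(309,351)]]
for q in c:print(q)
print('len',np.linalg.norm(c[0]-c[3]),np.linalg.norm(c[1]-c[2]),'w',np.linalg.norm(c[0]-c[1]),np.linalg.norm(c[2]-c[3]))
L,R=f((47,78),.02),f((778,142),.02)
print('rim',L,R,np.linalg.norm(L-R))
ctr=sum(c)/4; d=(c[0]+c[1]-c[2]-c[3])/2; print('ctr',ctr,'yaw',np.degrees(np.arctan2(d[1],d[0])))
e=L-R;n=np.array([e[1],-e[0],0])/np.linalg.norm(e);print('board yaw',np.degrees(np.arctan2(n[1],n[0])),n,'gap',[n@(L-q) for q in c])
print('edge centre',(L+R)/2,'sideways',(ctr-(L+R)/2)@e/np.linalg.norm(e))
```

```text
[0.5472 0.0704 0.014 ]
[ 0.558  -0.0033  0.014 ]
[ 0.4655 -0.018   0.014 ]
[0.4547 0.0557 0.014 ]
len 0.0935898146238042 0.0936985340845027 w 0.07441055217503746 0.0744102004117898
rim [0.6131 0.2174 0.02  ] [ 0.5854 -0.219   0.02  ] 0.43728764894109146
ctr [0.5063 0.0262 0.014 ] yaw 9.028296394155989
board yaw -3.63280425186977 [ 0.998  -0.0634  0.    ] gap [np.float64(0.05650405834219757), np.float64(0.041024546742408075), np.float64(0.13244485100021167), np.float64(0.14781792016647563)]
edge centre [ 0.5993 -0.0008  0.02  ] sideways 0.02110489071731785
```

```bash
cat >> h.py <<'E'
def to(p,yaw=None):
    """tool-frame shift (cm) and z turn (deg) from measured pose to world p; yaw = heading of push direction (-tool x)"""
    s=sensors.sense();R=np.array(s['eef_rot']);d=R.T@(np.array(p)-s['tool_pos'])*100
    y=np.degrees(np.arctan2(-R[1,0],-R[0,0]))
    print('shift',d.round(2),'turn',None if yaw is None else round(-(yaw-y),2),'yaw',round(y,2))
E
python3 -m inch '[[-20,-23,0,0,0,-15,1],[-40,-46,0,0,0,-29.6,1],[-40,-46,0,0,0,-29.6,1],[-40,-46,0,0,0,-29.6,1],[-40,-46,0,0,0,-29.6,1],[-40,-46,0,0,0,-29.6,1],[-40,-46,0,0,0,-29.6,1],[-40,-46,0,0,0,-29.6,1],[-40,-46,0,0,0,-29.6,1],[-40,-46,0,0,0,-29.6,1],[-40,-46,0,0,0,-29.6,1],[-40,-46,0,0,0,-29.6,1]]'
python3 - <<'E'
from h import *
to((.43,.015,.05),9)
E
```

```text
time: 1.3
tool_pos: [0.4292, 0.0213, 0.2314]
eef_rot: [[-0.988, -0.157, 0.0], [-0.157, 0.988, 0.0], [-0.0, 0.0, -1.0]]
contact_force: [1.8, 1.4, 0.0]
width: -0.001
shift [ 0.02 -0.63 18.14] turn 0.04 yaw 9.04
```

```bash
python3 -m inch '[[0,0,5,0,0,0,1],[0,0,10,0,0,0,1],[0,0,15,0,0,0,1],[0,0,18,0,0,0,1],[0,0,18,0,0,0,1],[0,0,18,0,0,0,1],[0,0,18,0,0,0,1]]'
python3 - <<'E'
from h import *
snap('side','s1.png',(190,110,390,230),4); snap('top','t1.png')
to((.435,.0149,.004),9)
E
```

```text
time: 2.0
tool_pos: [0.4303, 0.0235, 0.0529]
eef_rot: [[-0.988, -0.157, 0.003], [-0.157, 0.988, 0.0], [-0.003, -0.0, -1.0]]
contact_force: [-0.5, -0.5, 0.8]
width: -0.001
shift [-0.3  -0.92  4.9 ] turn 0.05 yaw 9.05
```

View pics/s1.png

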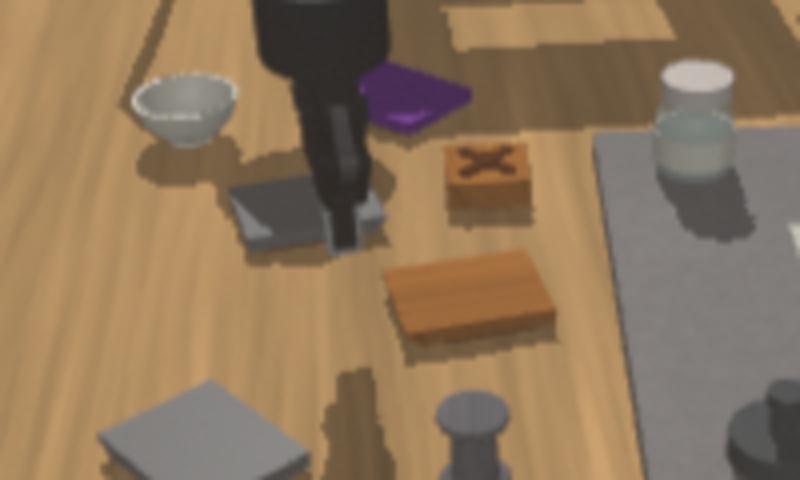

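The crop shows the shut fingertips at (342,250), just short of the wooden block. The block's near end at (395,310) has a shaded undercut, so this is the right one. Going down and making contact.

```bash
python3 -m inch '[[0,-0.9,2,0,0,0,1],[0,-0.9,4,0,0,0,1],[0,-0.9,4.8,0,0,0,1],[0,-0.9,4.8,0,0,0,1],[0,-0.9,4.8,0,0,0,1],[0,-0.9,4.8,0,0,0,1]]'
python3 -m inch '[[-0.5,0,0,0,0,0,1],[-1,0,0,0,0,0,1],[-1.5,0,0,0,0,0,1],[-2,0,0,0,0,0,1],[-2.5,0,0,0,0,0,1],[-2.5,0,0,0,0,0,1]]'
python3 - <<'E'
from h import *
snap('top','t2.png',(240,130,360,240),5)
to((.494,.033,.004),-3.6)
E
```

```text
time: 2.7
tool_pos: [0.4311, 0.0145, 0.0042]
eef_rot: [[-0.988, -0.157, 0.002], [-0.157, 0.988, 0.0], [-0.002, -0.0, -1.0]]
contact_force: [-0.1, -0.5, 0.6]
width: 0.003
time: 3.3
tool_pos: [0.4561, 0.0185, 0.0033]
eef_rot: [[-0.988, -0.157, 0.001], [-0.157, 0.988, 0.0], [-0.001, -0.0, -1.0]]
contact_force: [0.4, -1.0, 0.5]
width: -0.002
shift [-4.02  0.84 -0.08] turn 12.65 yaw 9.05
```

View pics/t2.png

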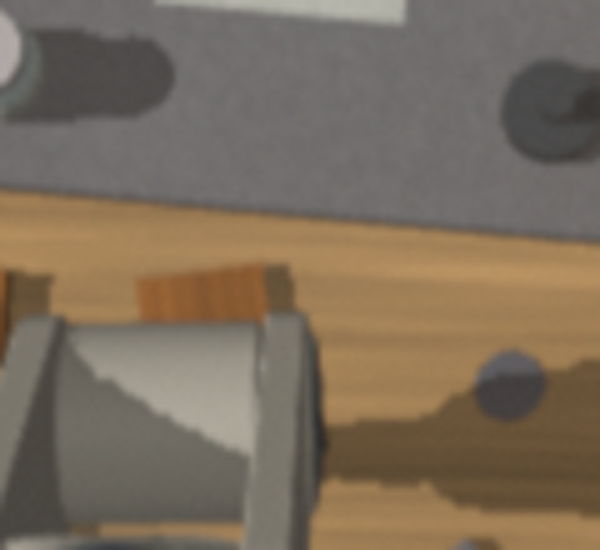

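Contact made: the far edge moved about 3 px, to (137,279)–(265,264) in the crop. The finger face is about 11 mm ahead of the TCP. Next I'll push up to the board while turning to the board's heading.

```bash
python3 -m inch '[[-0.5,0.1,0,0,0,1.5,1],[-1,0.2,0,0,0,3,1],[-1.5,0.3,-0.05,0,0,4.5,1],[-2,0.4,-0.05,0,0,6.5,1],[-2.4,0.5,-0.1,0,0,8,1],[-2.8,0.6,-0.1,0,0,9.5,1],[-3.2,0.7,-0.1,0,0,11,1],[-3.5,0.8,-0.1,0,0,12.6,1],[-3.5,0.8,-0.1,0,0,12.6,1]]'
python3 -m inch '[[-0.2,0,0,0,0,0,1],[-0.2,0,0,0,0,0,1]]'
python3 -m inch '[[-0.2,0,0,0,0,0,1],[-0.2,0,0,0,0,0,1]]'
```

```text
time: 4.25
tool_pos: [0.4891, 0.032, 0.0044]
eef_rot: [[-0.998, 0.063, 0.001], [0.063, 0.998, 0.0], [-0.001, 0.0, -1.0]]
contact_force: [-0.7, 0.5, 0.8]
width: 0.002
time: 4.45
tool_pos: [0.4897, 0.0316, 0.0041]
eef_rot: [[-0.998, 0.062, -0.001], [0.062, 0.998, 0.0], [0.001, -0.0, -1.0]]
contact_force: [-2.8, 1.2, 1.0]
width: 0.002
time: 4.65
tool_pos: [0.49, 0.0315, 0.0039]
eef_rot: [[-0.998, 0.062, -0.005], [0.062, 0.998, -0.0], [0.005, -0.0, -1.0]]
contact_force: [-7.7, 2.2, 4.0]
width: 0.002
```

```bash
python3 -m inch '[[-0.05,0,0,0,0,0,1]]'
python3 - <<'E'
from h import *
snap('top','t3.png',(250,150,330,210),8); snap('side','s3.png',(260,130,360,210),7)
a=cv2.imread('pics/t3.png');b=cv2.imread('pics/s3.png')
a=cv2.resize(a,(400,300));b=cv2.resize(b,(375,300));cv2.imwrite('pics/m3.png',np.hstack([a,b]))
E
```

```text
time: 4.75
tool_pos: [0.4901, 0.0314, 0.0038]
eef_rot: [[-0.998, 0.062, -0.005], [0.062, 0.998, -0.0], [0.005, -0.0, -1.0]]
contact_force: [-9.3, 3.3, 6.7]
width: -0.002
```

View pics/m3.png

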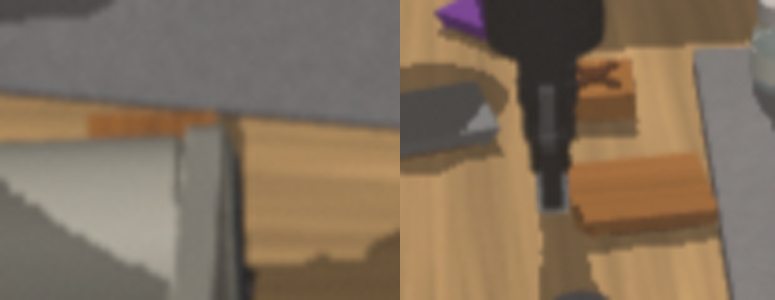

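The right far corner touches the board at (215,112) but the left one at (88,116) is about 3 px short, so the block is wedged by friction. I'll swing the finger left and forward to turn it flush about the touching corner.

```bash
python3 -m inch '[[-0.05,0.2,0,0,0,0,1],[-0.1,0.4,0,0,0,0,1],[-0.2,0.6,0,0,0,0,1],[-0.3,0.8,0,0,0,0,1],[-0.4,1.0,0,0,0,0,1],[-0.4,1.0,0,0,0,0,1]]'
python3 - <<'E'
from h import *
snap('top','t4.png',(250,150,330,210),8); snap('side','s4.png',(260,130,360,210),7)
a=cv2.imread('pics/t4.png');b=cv2.imread('pics/s4.png')
a=cv2.resize(a,(400,300));b=cv2.resize(b,(375,300));cv2.imwrite('pics/m4.png',np.hstack([a,b]))
E
```

```text
time: 5.45
tool_pos: [0.4937, 0.041, 0.0037]
eef_rot: [[-0.998, 0.062, -0.007], [0.062, 0.998, -0.0], [0.007, -0.001, -1.0]]
contact_force: [-11.2, 1.2, 6.9]
width: 0.003
```

View pics/m4.png

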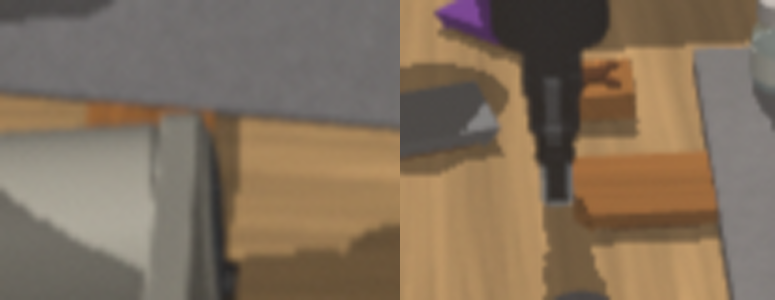

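Flush now: the far edge runs (88,104)–(213,112), along the board rim. Starting the lifting arc.

```bash
python3 -m inch '[[0.1,0,0,0,0,0,1],[0.05,0,-0.4,0,0,0,1],[0,0,-0.8,0,0,0,1],[0,0,-1.2,0,0,0,1],[0,0,-1.65,0,0,0,1],[-0.1,0,-2.1,0,0,0,1],[-0.2,0,-2.6,0,0,0,1],[-0.35,0,-3.2,0,0,0,1]]'
python3 - <<'E'
from h import *
snap('side','s5.png',(250,100,370,210),5)
E
```

```text
time: 6.35
tool_pos: [0.4983, 0.041, 0.0357]
eef_rot: [[-0.998, 0.062, -0.005], [0.062, 0.998, -0.0], [0.005, -0.0, -1.0]]
contact_force: [-7.0, 1.5, 1.9]
width: -0.001
```

View pics/s5.png

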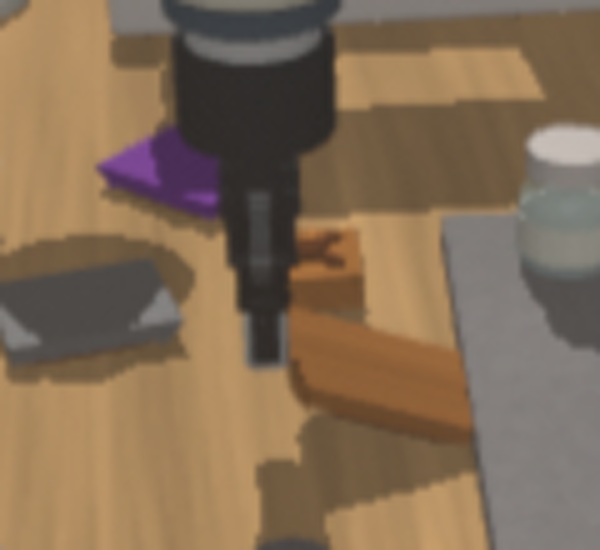

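The block's near end is raised about 20° and is following the finger, end at (300,390), with its far end on the board edge. Continuing.

```bash
python3 -m inch '[[-0.2,0,-0.5,0,0,0,1],[-0.4,0,-1,0,0,0,1],[-0.65,0,-1.45,0,0,0,1],[-0.95,0,-1.9,0,0,0,1],[-1.25,0,-2.35,0,0,0,1],[-1.55,0,-2.75,0,0,0,1]]'; python3 -m inch '[[-0.4,0,-0.4,0,0,0,1],[-0.8,0,-0.75,0,0,0,1],[-1.15,0,-1.05,0,0,0,1],[-1.5,0,-1.2,0,0,0,1],[-1.9,0,-1.3,0,0,0,1]]'
python3 - <<'E'
from h import *
snap('side','s6.png',(250,100,370,210),5)
E
```

```text
time: 7.0
tool_pos: [0.5143, 0.0401, 0.0636]
eef_rot: [[-0.998, 0.062, -0.004], [0.062, 0.998, 0.0], [0.004, -0.0, -1.0]]
contact_force: [-6.6, 0.6, 5.5]
width: -0.003
time: 7.5
tool_pos: [0.536, 0.0388, 0.077]
eef_rot: [[-0.998, 0.062, 0.001], [0.062, 0.998, -0.0], [-0.001, 0.0, -1.0]]
contact_force: [-0.8, 0.3, 1.1]
width: -0.001
```

View pics/s6.png

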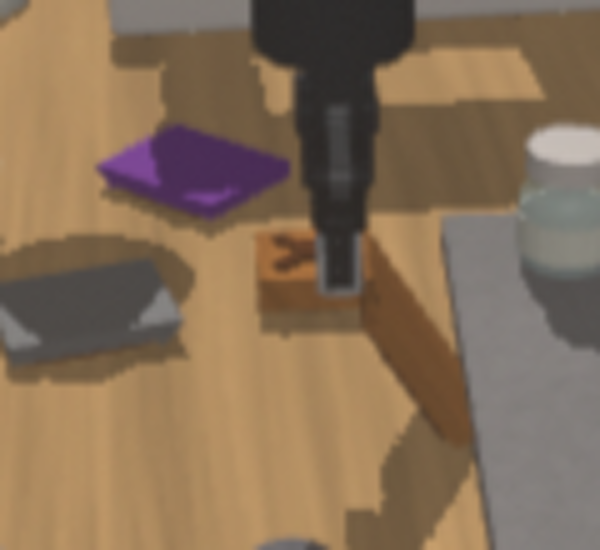

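The block stands at about 60°, with the finger on the undercut at (365,290). Now I'll push forward, letting the tip sink onto the carved face.

```bash
python3 -m inch '[[-0.4,0,0,0,0,0,1],[-0.8,0,0.15,0,0,0,1],[-1.2,0,0.4,0,0,0,1],[-1.6,0,0.65,0,0,0,1],[-2,0,0.9,0,0,0,1],[-2.4,0,1.0,0,0,0,1],[-2.8,0,1.1,0,0,0,1],[-3.2,0,1.1,0,0,0,1],[-3.6,0,1.1,0,0,0,1]]'
python3 - <<'E'
from h import *
snap('side','s7.png',(250,100,370,210),5)
E
```

```text
time: 8.45
tool_pos: [0.5718, 0.0366, 0.0658]
eef_rot: [[-0.998, 0.062, 0.0], [0.062, 0.998, -0.0], [-0.0, 0.0, -1.0]]
contact_force: [-0.6, 0.6, 0.5]
width: 0.005
```

View pics/s7.png

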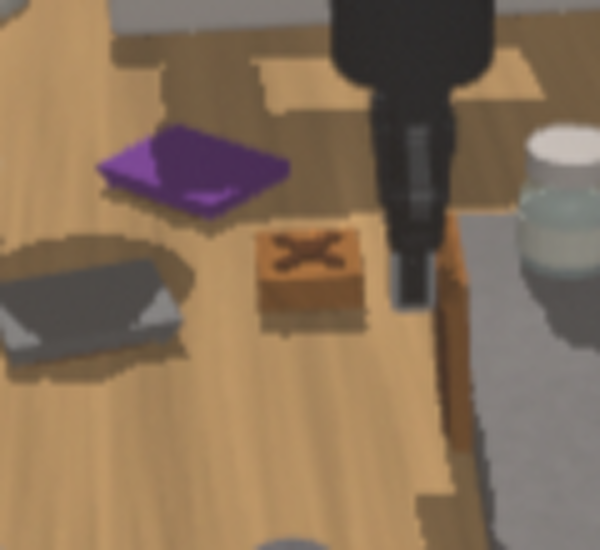

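The block stands nearly upright at (455,340), against the board's edge. I'll bring it to vertical, pause, then tip it slowly.

```bash
python3 -m inch '[[-0.2,0,0,0,0,0,1],[-0.4,0,0,0,0,0,1],[-0.4,0,0,0,0,0,1],[-0.4,0,0,0,0,0,1],[-0.4,0,0,0,0,0,1],[-0.4,0,0,0,0,0,1]]'; python3 -m inch '[[-0.2,0,0,0,0,0,1],[-0.4,0,0,0,0,0,1],[-0.6,0,0,0,0,0,1],[-0.8,0,0,0,0,0,1],[-1,0,0,0,0,0,1],[-1.2,0,0,0,0,0,1],[-1.4,0,0,0,0,0,1],[-1.6,0,0,0,0,0,1]]'; python3 -m inch '[[-0.2,0,0,0,0,0,1],[-0.4,0,0,0,0,0,1],[-0.6,0,0,0,0,0,1],[-0.8,0,0,0,0,0,1],[-1,0,0,0,0,0,1],[-1.2,0,0,0,0,0,1],[-1.2,0,0,0,0,0,1],[-1.2,0,0,0,0,0,1]]'
python3 - <<'E'
from h import *
snap('side','s8.png',(250,100,370,210),5)
E
```

```text
time: 9.1
tool_pos: [0.5753, 0.0364, 0.0658]
eef_rot: [[-0.998, 0.062, -0.0], [0.062, 0.998, -0.0], [0.0, -0.0, -1.0]]
contact_force: [-0.1, -0.2, 0.5]
width: 0.002
time: 9.9
tool_pos: [0.5915, 0.0354, 0.0658]
eef_rot: [[-0.998, 0.062, 0.0], [0.062, 0.998, 0.0], [-0.0, 0.0, -1.0]]
contact_force: [-0.0, -1.1, -0.7]
width: 0.002
time: 10.7
tool_pos: [0.6033, 0.0346, 0.0657]
eef_rot: [[-0.998, 0.062, -0.0], [0.062, 0.998, -0.0], [0.0, -0.0, -1.0]]
contact_force: [-0.4, -0.3, -0.0]
width: 0.0
```

View pics/s8.png

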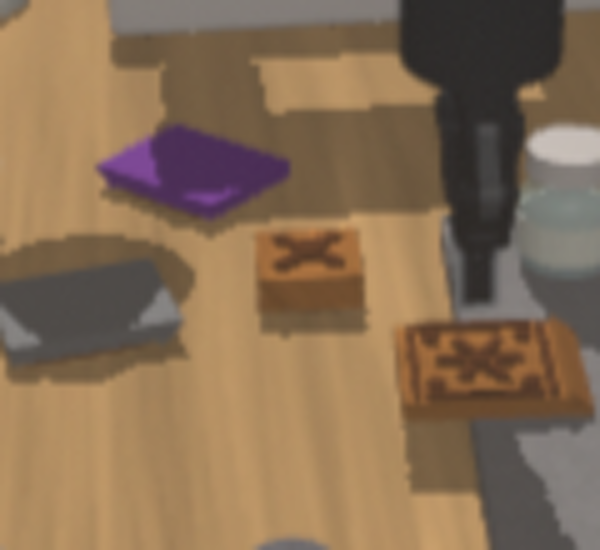

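The block has fallen flat, carved face up, with roughly 35 mm of end b hanging over the rim. I'll retreat and measure by colour segmentation, then push it fully onto the board.

```bash
python3 -m inch '[[0,0,-3,0,0,0,1],[0,0,-5,0,0,0,1],[4,0,-5,0,0,0,1],[8,0,-5,0,0,0,1],[12,0,-5,0,0,0,1],[16,0,-5,0,0,0,1],[18,0,-5,0,0,0,1],[18,0,-5,0,0,0,1],[18,0,-5,0,0,0,1]]'
cat > seg.py <<'E'
from h import *
snap('top','t9.png')
im=cv2.imread('pics/raw_t9.png');h=cv2.cvtColor(im,cv2.COLOR_BGR2HSV).astype(int)
t0=cv2.imread('pics/raw_t0.png').astype(int)
d=np.abs(im.astype(int)-t0).sum(2)
m=((h[:,:,0]<17)&(h[:,:,1]>110)&(d>25)).astype(np.uint8);m[:135]=0;m[200:]=0;m[:,:255]=0;m[:,310:]=0
m=cv2.morphologyEx(m,cv2.MORPH_CLOSE,np.ones((5,5)))
n,l,st,c=cv2.connectedComponentsWithStats(m);k=1+st[1:,4].argmax();print(st[k],c[k])
q=cv2.boxPoints(cv2.minAreaRect(np.argwhere(l==k)[:,::-1].astype(np.float32)))
N=np.array([.998,-.0634,0]);E0=np.array([.5993,-.0008,.02])
for p in q: w=ray('top',p,.034);print(p,w.round(4),'past rim',round(N@(w-E0),4))
E
python3 seg.py; python3 -c "
from h import *;print(sensors.sense()['tool_pos'])"
```

```text
time: 11.65
tool_pos: [0.4247, 0.0459, 0.1163]
eef_rot: [[-0.998, 0.062, 0.002], [0.062, 0.998, 0.0], [-0.002, 0.0, -1.0]]
contact_force: [0.3, -0.0, 0.6]
width: -0.002
[ 266  150   39   50 1391] [282.56506111 176.14162473]
[266. 150.] [0.6598 0.077  0.034 ] past rim 0.0554
[304. 150.] [ 0.6625 -0.0355  0.034 ] past rim 0.0653
[304. 199.] [ 0.5172 -0.0396  0.034 ] past rim -0.0795
[266. 199.] [0.5144 0.0715 0.034 ] past rim -0.0893
[0.42530091 0.04590391 0.11629211]
```

```bash
python3 -m inch '[[0,0,4,0,0,0,1],[0,0,8,0,0,0,1],[0,0,9,0,0,0,1],[0,0,9,0,0,0,1],[-4,0,9,0,0,0,1],[-8,0,9,0,0,0,1],[-10,0,9,0,0,0,1],[-11,0,9,0,0,0,1],[-11.5,0,9,0,0,0,1],[-12,0,9,0,0,0,1],[-12,0,9,0,0,0,1]]'; python3 -m inch '[[-0.4,0,0,0,0,0,1],[-0.8,0,0,0,0,0,1],[-1.2,0,0,0,0,0,1],[-1.6,0,0,0,0,0,1],[-2,0,0,0,0,0,1],[-2.4,0,0,0,0,0,1],[-2.8,0,0,0,0,0,1],[-3.2,0,0,0,0,0,1],[-3.2,0,0,0,0,0,1]]';  python3 -m inch '[[-0.4,0,0,0,0,0,1],[-0.8,0,0,0,0,0,1],[-1.2,0,0,0,0,0,1],[-1.5,0,0,0,0,0,1],[-1.5,0,0,0,0,0,1],[-1.5,0,0,0,0,0,1]]'
```

```text
time: 12.8
tool_pos: [0.5432, 0.0384, 0.0261]
eef_rot: [[-0.998, 0.062, 0.0], [0.062, 0.998, 0.0], [-0.0, 0.0, -1.0]]
contact_force: [-0.1, -0.1, -0.4]
width: 0.002
time: 13.7
tool_pos: [0.5762, 0.0363, 0.0258]
eef_rot: [[-0.998, 0.062, 0.001], [0.062, 0.998, 0.0], [-0.001, 0.0, -1.0]]
contact_force: [-0.9, 1.2, 0.8]
width: 0.003
time: 14.3
tool_pos: [0.5905, 0.0354, 0.0258]
eef_rot: [[-0.998, 0.062, 0.0], [0.062, 0.998, -0.0], [-0.0, 0.0, -1.0]]
contact_force: [0.2, 0.5, 0.1]
width: 0.002
```

```bash
python3 -m inch '[[1,0,0,0,0,0,1],[4,0,0,0,0,0,1],[8,0,-3,0,0,0,1],[12,0,-7,0,0,0,1],[16,0,-10,0,0,0,1],[18,0,-12,0,0,0,1],[18,0,-12,0,0,0,1],[18,0,-12,0,0,0,1],[18,0,-12,0,0,0,1]]'; python3 seg.py
python3 - <<'E'
from h import *
snap('side','s9.png')
a=cv2.imread('pics/raw_t9.png')[80:280,200:420];b=cv2.imread('pics/raw_s9.png')[100:300,190:470]
f=lambda i:cv2.resize(i,None,fx=400/i.shape[1],fy=400/i.shape[1],interpolation=cv2.INTER_CUBIC)
a,b=f(a),f(b);b=cv2.copyMakeBorder(b,0,a.shape[0]-b.shape[0],0,0,cv2.BORDER_CONSTANT)
cv2.imwrite('pics/m9.png',np.hstack([a,b]))
E
```

```text
time: 15.2
tool_pos: [0.4111, 0.0466, 0.1453]
eef_rot: [[-0.998, 0.062, 0.0], [0.062, 0.998, -0.0], [-0.0, -0.0, -1.0]]
contact_force: [0.1, 0.3, -0.3]
width: 0.001
[268 138  27  33 767] [280.97783572 154.        ]
[267.05737 168.36885] [0.6049 0.0718 0.034 ] past rim 0.001
[269.86066 137.53279] [0.6976 0.0669 0.034 ] past rim 0.0938
[294.65576 139.78688] [ 0.6926 -0.0069  0.034 ] past rim 0.0935
[291.85248 170.62294] [ 0.6    -0.0015  0.034 ] past rim 0.0008
```

View pics/m9.png

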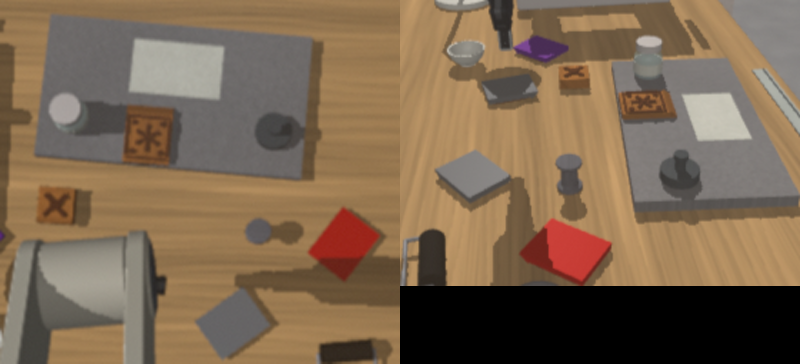

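The block lies fully on the board, carved side up, at (149,136) in the top crop. It is square to the rim, and the other things look to be where they were. Handing in.

```bash
python3 -c "
from bench import job;job.job_done()"
```

```text
the job is handed in; nothing more can be done
```

The block now lies flat on the print board with its carved side up, and I handed the job in at about 15 s of the 54 s allowed.

- **Pushing to the edge:** I pushed it with the shut fingertips, never gripping it. It first wedged about 5° out of line with one corner touching, so I swung it flush against the edge.
- **Turning over:** I raised its near end along an arc until it stood upright, then tipped it over the rim.
- **Final push:** It landed with about 37 mm of its end hanging over the rim. I slid it forward until it was fully on the board.

**Last checks:**
- **Position:** The final pictures show it carved side up and square to the board. Its near end is about 1 mm inside the rim, within the 2 mm calibration error.
- **Other things:** By eye, the ink jar, pattern weight, spare block, spool, bowl and look-alikes had not moved. The pencil cup and most of the brayer were outside the final crops, but the arm never went near them.
- **Robot:** The fingers are clear of everything. The highest push I read was about 13 N.
- **Disagreement:** The colour-based measurement made just after the tip-over included the block's shadow. I used only its far edge there; the final measurement was clean.

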